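# Unlock the child-resistant cap of the solvent bottle in the lens lab

### The job

In the blue bottle caddy, unlock the child-resistant cap of the amber bottle with the white cap: grip the cap, press it down, turn it counter-clockwise (seen from above) past its ratchet until its red pointer is near the green mark, and let go so that the cap springs back up. Leave the bottle standing in its nest and do not disturb the other two bottles.

Things in the scene. Friction and masses are not known exactly. Their poses are not given: they have to be found in the camera images.
- solvent_bottle: Square amber glass bottle, 60 x 60 mm, 0.45 kg, with a white ribbed cap with a red pointer line. Origin: centre of its underside, z up its axis. Cap on that axis, 44 mm in diameter, 106 to 136 mm above the origin when up; below it a thin neck, then the round shoulder at 98 mm, 40 mm wide. Red mark on the shoulder ring towards bottle +x (locked), green mark 1.25 rad counter-clockwise of it.
- caddy: Fixed blue caddy, 78 x 322 mm, 40 mm high, with three square nests in a row along its y axis, 120 mm apart, floors 6 mm above its underside. The three bottles stand loose in them (2 mm play each side), axes parallel to the caddy's, any order; a nest keeps its bottle from spinning. Origin: centre of its underside.
- cap_turn (a joint): Turn of the solvent bottle's white cap, rad, counter-clockwise from above is positive; 0 = pointer at the red mark. Starts at 0 to 0.12, ends at a stop at 1.4. Not pressed, the ratchet tooth blocks it at 0.23; pressed 5 mm or more, it passes under the tooth (0.23 to 0.77); beyond 0.8 it can spring up and is unlocked. Friction 0.04 N m; it stays where it is left.
- cap_press (a joint): How far the same cap is pushed straight down, m: 0 = up, 0.007 = fully down. A spring pushes it up with 4 N at the top, 11 N fully down, and lifts it when let go, unless it is still under the ratchet tooth.
- black_cap_bottle: Bystander in another nest of the caddy: the same amber bottle, same sizes, but with a plain black cap (44 mm in diameter, top 136 mm above the origin). Loose, 0.45 kg. Origin: centre of its underside. Leave it alone.
- grey_bottle: Bystander in another nest of the caddy: bottle of the same shape and size in grey plastic with a blue label and a plain white cap without a pointer. Loose, 0.4 kg. Origin: centre of its underside. Leave it alone.

How it is judged:
By the outcome, as a careful person would: the job done as asked, in the order asked, and still so for the second after the job is handed in, with the robot touching nothing.
It also fails if it takes over 35 s, if anything falls off the work surface, if the arm or the gripper's body presses on something with over 40 N, if the wrist force passes 120 N, or if a joint passes its speed limit or range.

### The arm

A 6-joint arm with a two-finger parallel gripper is mounted at the origin on the work surface. World frame = base frame: x ahead of the robot, y to its left, z up, the work surface at z = 0. Lengths are in mm, angles in rad, forces in N, time in s.
With the tool pointing down it reaches from about 300 to 875 mm from the base axis. Payload 4.2 kg.
Tool frame: the origin (TCP) lies midway between the tips of the shut fingers; the grasp point (between the pads) lies 19 mm behind it; z points along the fingers, x is the direction in which the jaws open and shut, and the axes are right-handed (so a half turn about z gives the same grasp; the last joint's range is limited). The gripper opens to 85 mm and grips with 20 to 120 N. Pads are 22 mm wide; open, the fingers measure 114 mm over their backs; the gripper's body (76 mm by 85 mm) begins 54 mm behind the grasp point. The pads swing forward as they close: fully open they stand 13 mm farther back than shut.
Start: joints at [1.123, 0.32, 1.565, -0, 1.257, -0.02], TCP at [238.555, 523.198, 196.838] pointing down, gripper open.
Joint ranges: [-3.11, 3.11], [-0.84, 2.01], [0.21, 2.61], [-1.34, 4.49], [0.05, 2.63], [-2.56, 2.56]. Speed limits (rad/s): [2.57, 2.57, 3.14, 3.14, 3.14, 3.14].

### API

Orientations are given as a unit quaternion [w, x, y, z].
In Python, from plant import robot gives the robot as it stands.
- The arm moves only by the tool move_arm, never from a script. Its argument "plan" is a list of rows, each an object with "hand": the closure in counts, from 0 (fully open) to 255 (shut); "slide": the shift along the tool's x, y, z in m, a list of three; "delta_rot": the turn, a rotation vector about the tool's x, y, z in rad, a list of three. In form: [{"hand": hand, "slide": [dx, dy, dz], "delta_rot": [wx, wy, wz]}, ...]. A call has 1 to 8 rows; each row is the pose to reach, as a shift and turn from the pose measured when the call began, along the tool's axes at that moment; what a row does not reach only later rows make up. A row lasts 1/8 s, in which the tool goes at most 62.5 mm and 10.7 degrees, less where a joint would pass 70% of its speed; a pose out of reach is approached as far as the arm can. A call with a gripper value outside its range is refused whole. The fingers move at their own pace and stop on an object; "squeeze" is the grip in N (left out, the last holds). Time passes only in rows, so rows that repeat a pose let the fingers close. It gives the time, the measured TCP pose, the force and the opening at its end, in the units of the state.
- robot.sense(): the state, without advancing time (a new reading comes with each control period).
- robot.snapshot(name): name is "scene" or "top"; returns the picture (384x512x3 uint8, red, green, blue); there is no depth.
- robot.calibration(name): a dict with "fov_y" (degrees; the focal length in pixels is half the picture's height over the tangent of half this angle, whatever the lens; pixels are square), "cx", "cy" (the principal point, pixels), "rvec" (rotation vector, rad) and "tvec" (3), from world to camera coordinates, as OpenCV has them. Camera axes: x right, y down, z forward; pixel columns grow to the right and rows downward; lengths in mm; the calibration is good to about 2 mm. A picture is of the moment at which its call begins. calibration takes no time and is no camera call.
- robot.close_job(): hands the job in, once; it reports no verdict.
The state is a dict: "clock": time; "joints": joint angles; "qvel": joint speeds; "effort": joint torques, N m; "tcp_pos": TCP position; "eef_rot": TCP orientation; "ft_force": force on the tool from outside, world axes, zero at the start; "torque": the same for the moment, N m; "width": finger opening in mm.
Only numpy, scipy, OpenCV 4.12 (cv2) and the standard library are available. Lean on these libraries where they do the work, as an engineer would, in place of code of your own. Each camera call takes 0.05 s, during which the arm holds its last target. There are 200 camera calls.

## Working session

There is one attempt and no reset: what is moved stays moved. The work goes in short steps, Python scripts to look and compute and a tool call to move; the robot and the scene stay as the last step left them, time stands still between calls to the robot, and variables do not carry over. Pictures are saved under pics/ and viewed, about 8 in all and at most 12, crops included, and the job is handed in when it is done.

Besides the shell and the picture viewer there is one more tool, called as a command line: name --argument value ..., lists and objects as JSON in quotes. move_arm: Moves the arm, as the interface text tells. Its arguments: {"type":"object","properties":{"plan":{"type":"array"},"squeeze":{"type":"number"}},"required":["plan"]}

```bash
mkdir -p pics; cat > h.py <<'E'
import numpy as np,cv2
from plant import robot
def cam(n):
    c=robot.calibration(n);f=192/np.tan(np.radians(c['fov_y'])/2)
    K=np.array([[f,0,c['cx']],[0,f,c['cy']],[0,0,1.]]);R=cv2.Rodrigues(np.array(c['rvec'],float))[0]
    return K,R,np.array(c['tvec'],float).ravel(),c
def ray(n,uv,z):
    K,R,t,_=cam(n);o=-R.T@t;d=R.T@np.linalg.inv(K)@np.array([uv[0],uv[1],1.])
    return o+d*(z-o[2])/d[2]
def proj(n,p):
    K,R,t,_=cam(n);q=K@(R@np.array(p,float)+t);return q[:2]/q[2]
def snap(n,f):
    im=robot.snapshot(n)[:,:,::-1].copy();cv2.imwrite('pics/'+f,im);return im
E
python3 - <<'E'
from h import *
a=snap('scene','s0.png');b=snap('top','t0.png')
for n in('scene','top'):
    K,R,t,c=cam(n);print(c,-R.T@t)
print(robot.sense())
E
```

```text
{'fov_y': 52.90543041141628, 'cx': 260.08007511142375, 'cy': 188.77369186980405, 'rvec': array([ 2.0526453 ,  1.64955571, -0.49665134]), 'tvec': array([ -92.08882494, -431.16207662, 1037.88250105])} [ 933.58406522 -116.30128225  621.67192223]
{'fov_y': 57.03553099511805, 'cx': 250.37446883180067, 'cy': 190.2971425552987, 'rvec': array([ 2.22088771, -2.1859346 ,  0.00538795]), 'tvec': array([-30.61144399, 556.36405558, 732.92969821])} [541.80707059 -33.35492297 743.63735298]
{'clock': 0.1, 'joints': array([ 1.12295485e+00,  3.20194902e-01,  1.56551694e+00, -1.27673254e-05,
        1.25741972e+00, -1.99838884e-02]), 'qvel': array([-2.40503729e-04, -1.47039391e-03, -2.07948947e-03, -2.33544331e-05,
       -3.30044137e-04, -8.58114503e-04]), 'effort': array([ 1.54073780e-05, -4.16405368e+01, -2.34703088e+01, -1.96885367e-05,
        4.86792298e-03, -6.52278061e-06]), 'tcp_pos': array([238.37151398, 522.74604223, 196.10094642]), 'eef_rot': array([ 4.08327158e-04,  8.41105833e-01,  5.40870026e-01, -6.52196287e-04]), 'ft_force': array([ 0.04114745, -0.00916321, -0.40721427]), 'torque': array([0.03250052, 0.03805175, 0.05505707]), 'width': 85.13090677053026}
```

View pics/s0.png

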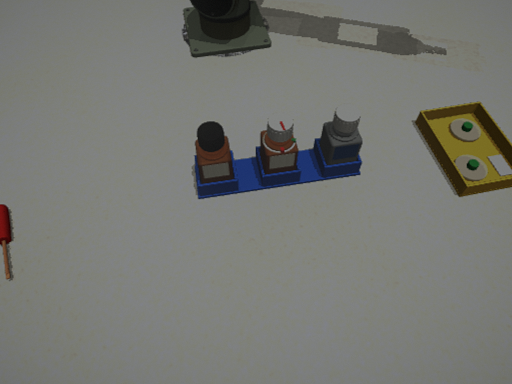

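View pics/t0.png

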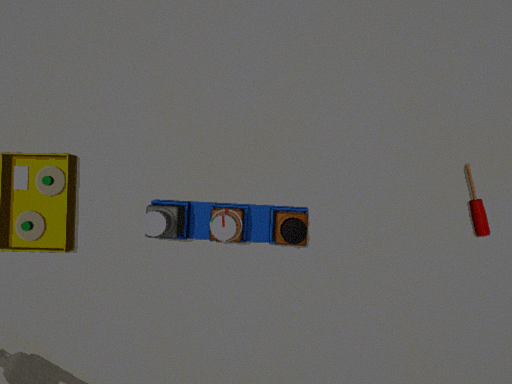

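```bash
python3 - <<'E'
from h import *
a=cv2.imread('pics/s0.png');b=cv2.imread('pics/t0.png')
def comps(m,mn):
    n,l,s,c=cv2.connectedComponentsWithStats(m.astype(np.uint8));return [(s[i].tolist(),c[i].round(1).tolist()) for i in range(1,n) if s[i][4]>=mn]
for n,im,(x0,y0,x1,y1) in(('scene',a,(180,95,380,205)),('top',b,(130,185,325,260))):
    c=im[y0:y1,x0:x1];h=cv2.cvtColor(c,cv2.COLOR_BGR2HSV).astype(int)
    off=np.array([x0,y0])
    red=((h[...,0]<6)|(h[...,0]>174))&(h[...,1]>180)&(h[...,2]>90)
    blue=(abs(h[...,0]-115)<12)&(h[...,1]>150)
    green=(abs(h[...,0]-60)<20)&(h[...,1]>100)
    print(n,'red',comps(red,2),'green',comps(green,1))
    ys,xs=np.nonzero(blue);r=cv2.minAreaRect(np.stack([xs,ys],1).astype(np.float32)+off.astype(np.float32));print(r,cv2.boxPoints(r).tolist())
    if n=='top':
        for z in(0,40):print(z,[ray(n,p,z).round(0).tolist() for p in cv2.boxPoints(r)])
B=cv2.resize(b[195:250,140:320],None,fx=4,fy=4,interpolation=cv2.INTER_CUBIC)
A=cv2.resize(a[105:200,190:370],None,fx=4,fy=4,interpolation=cv2.INTER_CUBIC)
cv2.imwrite('pics/z0.png',np.vstack([B,A]))
E
```

```text
scene red [([101, 27, 4, 8, 8], [102.2, 30.5]), ([101, 52, 3, 4, 10], [102.0, 53.5])] green [([111, 43, 4, 4, 10], [112.8, 44.3])]
((277.25543212890625, 165.1754608154297), (42.16647720336914, 165.22772216796875), 81.6070785522461) [[192.44900512695312, 156.37640380859375], [355.9071960449219, 132.2596435546875], [362.0618591308594, 173.97451782226562], [198.60366821289062, 198.09127807617188]]
top red [([95, 24, 3, 5, 10], [96.1, 26.1]), ([92, 31, 2, 10, 14], [92.7, 34.6])] green [([51, 22, 1, 1, 1], [51.0, 22.0]), ([53, 25, 1, 1, 1], [53.0, 25.0]), ([48, 28, 1, 1, 1], [48.0, 28.0]), ([50, 30, 1, 1, 1], [50.0, 30.0]), ([53, 30, 1, 1, 1], [53.0, 30.0]), ([81, 33, 2, 3, 5], [81.4, 34.2]), ([162, 34, 1, 1, 1], [162.0, 34.0]), ([156, 36, 1, 1, 1], [156.0, 36.0]), ([166, 37, 1, 1, 1], [166.0, 37.0]), ([168, 40, 1, 1, 1], [168.0, 40.0]), ([49, 43, 1, 1, 1], [49.0, 43.0]), ([162, 43, 1, 1, 1], [162.0, 43.0]), ([166, 42, 1, 2, 2], [166.0, 42.5]), ([174, 43, 1, 1, 1], [174.0, 43.0]), ([51, 44, 1, 1, 1], [51.0, 44.0]), ([160, 44, 1, 1, 1], [160.0, 44.0]), ([48, 47, 1, 1, 1], [48.0, 47.0]), ([50, 47, 1, 1, 1], [50.0, 47.0]), ([152, 47, 1, 1, 1], [152.0, 47.0]), ([166, 47, 1, 1, 1], [166.0, 47.0]), ([152, 49, 1, 1, 1], [152.0, 49.0]), ([159, 49, 1, 1, 1], [159.0, 49.0]), ([171, 48, 1, 1, 1], [171.0, 48.0]), ([175, 48, 1, 1, 1], [175.0, 48.0]), ([170, 50, 1, 1, 1], [170.0, 50.0]), ([172, 50, 1, 1, 1], [172.0, 50.0])]
((228.2389373779297, 221.95994567871094), (156.36251831054688, 37.63212585449219), 3.012787342071533) [[149.17678833007812, 236.64088439941406], [151.15469360351562, 199.06077575683594], [307.30108642578125, 207.2790069580078], [305.32318115234375, 244.85911560058594]]
0 [[456.0, 190.0, 0.0], [535.0, 188.0, 0.0], [523.0, -142.0, 0.0], [444.0, -139.0, 0.0]]
40 [[460.0, 178.0, 40.0], [535.0, 176.0, 40.0], [524.0, -136.0, 40.0], [450.0, -133.0, 40.0]]
```

View pics/z0.png

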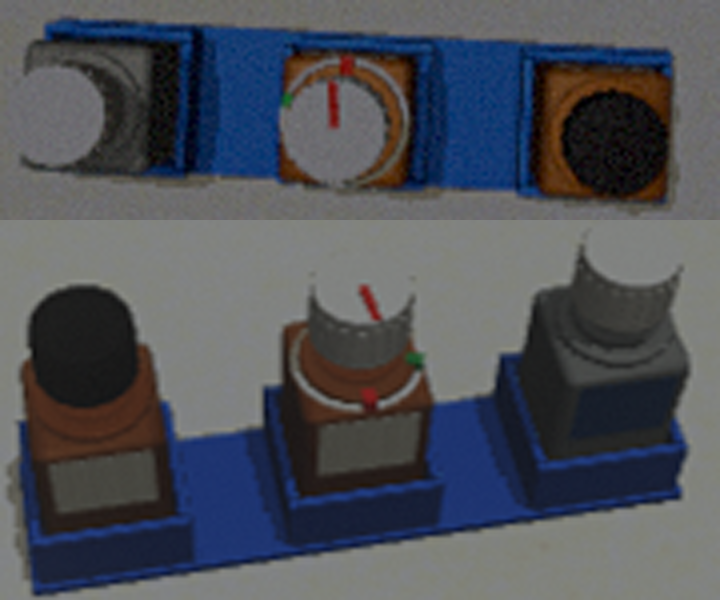

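```bash
python3 - <<'E'
from h import *
b=cv2.imread('pics/t0.png')
def tri(s,t):
    P=[]
    for n in('scene','top'):
        K,R,tv,_=cam(n);P.append(K@np.c_[R,tv])
    X=cv2.triangulatePoints(P[0],P[1],np.array(s,float).reshape(2,1),np.array(t,float).reshape(2,1));return (X[:3]/X[3]).ravel()
for k,s,t in(('ptr',(282.2,125.5),(222.7,219.6)),('red',(282,148.5),(226.1,211.1)),('grn',(292.8,139.3),(211.4,219.2))):print(k,tri(s,t).round(1))
# white cap top in top view
x0,y0=203,200
c=b[y0:245,x0:248];h=cv2.cvtColor(c,cv2.COLOR_BGR2HSV).astype(int)
m=((h[...,1]<60)&(h[...,2]>95)).astype(np.uint8)
m=cv2.morphologyEx(m,cv2.MORPH_OPEN,cv2.getStructuringElement(2,(5,5)))
n,l,s,cc=cv2.connectedComponentsWithStats(m);print(s.tolist())
i=1+np.argmax(s[1:,4]);ct=max(cv2.findContours((l==i).astype(np.uint8),0,cv2.CHAIN_APPROX_NONE)[0],key=len)
(u,v),r=cv2.minEnclosingCircle(ct);print(u+x0,v+y0,r)
p=ray('top',(u+x0,v+y0),142);e=ray('top',(u+x0+r,v+y0),142);print(p,abs(e-p))
q=ray('top',(222.7,219.6),142);print('ptr',q,np.degrees(np.arctan2(*(q-p)[[1,0]])))
for k,t in(('red',(226.1,211.1)),('grn',(211.4,219.2))):
    q=ray('top',t,104);print(k,q,np.degrees(np.arctan2(*(q-p)[[1,0]])),np.linalg.norm((q-p)[:2]))
# pointer direction
y,x=np.nonzero(((h[...,0]<8)|(h[...,0]>172))&(h[...,1]>130)&(h[...,2]>80)&(np.hypot(np.arange(45)[None,:]-u,np.arange(45)[:,None]-v)<12))
W=np.array([ray('top',(a+x0,d+y0),142)[:2] for a,d in zip(x,y)],np.float32);L=cv2.fitLine(W,2,0,.01,.01).ravel();print(len(W),L,np.degrees(np.arctan2(L[1],L[0])))
print('jaw', robot.sense()['eef_rot'])
E
```

```text
ptr [503.1  21.1 142.7]
red [516.   19.6  98.1]
grn [500.5  44.6  99.2]
[[0, 0, 45, 45, 1393], [12, 0, 33, 4, 108], [7, 16, 26, 25, 467], [0, 40, 15, 5, 57]]
222.43413162231445 227.20958137512207 13.127484321594238
[490.44825562  22.61383102 142.        ] [ 0.38684928 22.35140125  0.        ]
ptr [503.3831219   22.38882718 142.        ] -0.996567760606133
red [516.42463816  20.01767523 104.        ] -5.707355663455979 26.105793889929352
grn [501.33153837  46.40834087 104.        ] 65.42129266280647 26.16533091809606
20 [9.9246442e-01 1.2253320e-01 5.0160117e+02 2.2272295e+01] 7.038323
jaw [ 4.08327158e-04  8.41105833e-01  5.40870026e-01 -6.52196287e-04]
```

move_arm --plan '[{"hand": 0, "slide": [-0.0351, 0.0437, 0], "delta_rot": [0, 0, 0.11]}, {"hand": 0, "slide": [-0.0701, 0.0874, 0], "delta_rot": [0, 0, 0.26]}, {"hand": 0, "slide": [-0.105, 0.131, 0], "delta_rot": [0, 0, 0.42]}, {"hand": 0, "slide": [-0.14, 0.175, 0], "delta_rot": [0, 0, 0.56]}, {"hand": 0, "slide": [-0.175, 0.218, 0], "delta_rot": [0, 0, 0.7]}, {"hand": 0, "slide": [-0.21, 0.262, 0], "delta_rot": [0, 0, 0.84]}, {"hand": 0, "slide": [-0.245, 0.306, 0], "delta_rot": [0, 0, 0.97]}, {"hand": 0, "slide": [-0.28, 0.35, 0], "delta_rot": [0, 0, 1.1]}]' --squeeze 50

```text
clock: 1.1
tcp_pos: [441.0, 121.0, 196.3]
eef_rot: [0.001, 1.0, 0.019, -0.0]
ft_force: [0.9, 0.9, 0.2]
width: 85.2
```

move_arm --plan '[{"hand": 0, "slide": [0.023, 0.05, 0], "delta_rot": [0, 0, 0]}, {"hand": 0, "slide": [0.038, 0.085, 0], "delta_rot": [0, 0, 0]}, {"hand": 0, "slide": [0.0458, 0.1004, 0], "delta_rot": [0, 0, 0]}, {"hand": 0, "slide": [0.0458, 0.1004, 0], "delta_rot": [0, 0, 0]}, {"hand": 0, "slide": [0.0458, 0.1004, 0], "delta_rot": [0, 0, 0]}]'

```text
clock: 1.72
tcp_pos: [490.1, 23.6, 196.3]
eef_rot: [0.0, 1.0, 0.02, -0.001]
ft_force: [-0.5, 0.5, -0.8]
width: 85.4
```

```bash
python3 - <<'E'
from h import *
a=snap('scene','s1.png');s=robot.sense();print(s)
c=cv2.resize(a[30:200,180:380],None,fx=4,fy=3.5);cv2.imwrite('pics/z1.png',cv2.resize(a[30:180,180:380],None,fx=4,fy=4))
E
```

```text
{'clock': 1.775, 'joints': array([ 2.55138661e-02,  1.87810900e-01,  1.74826764e+00, -8.70894860e-04,
        1.20686928e+00, -1.44512753e-02]), 'qvel': array([ 0.00425375, -0.00278396, -0.0009548 , -0.00284349, -0.00225779,
       -0.002876  ]), 'effort': array([-3.60438740e-01, -3.34743011e+01, -2.29589957e+01, -1.97533116e-02,
       -1.02692273e-03,  3.27242029e-03]), 'tcp_pos': array([490.05629973,  23.72246649, 196.39866238]), 'eef_rot': array([ 4.10564889e-04,  9.99796928e-01,  2.01364752e-02, -6.75325967e-04]), 'ft_force': array([-0.47660073,  0.33454109, -0.20738546]), 'torque': array([-0.04281457,  0.00400397, -0.05646645]), 'width': 85.33451821262665}
```

View pics/z1.png

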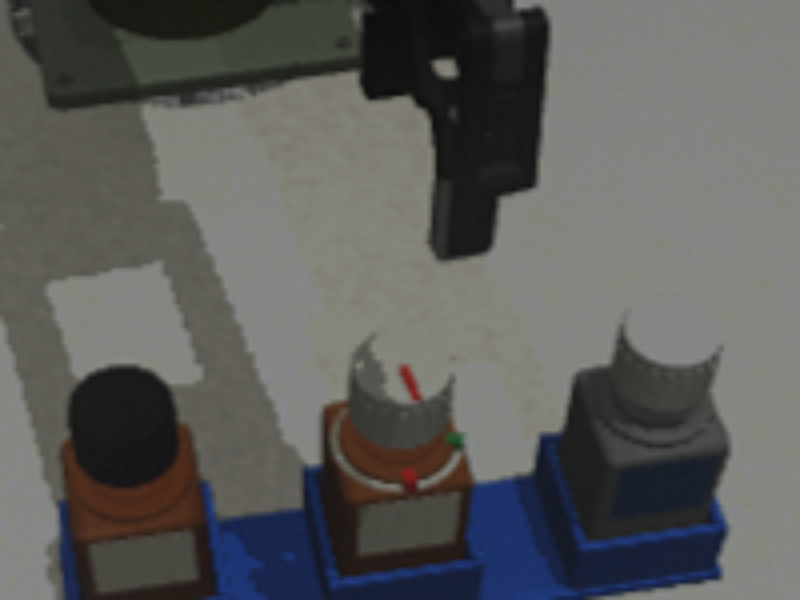

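```bash
python3 - <<'E'
from h import *
for p in((490,23.7,196),(537,13,209),(537,35,209),(547,24,209),(490,22.5,142)):print(p,((proj('scene',p)-[180,30])*4).round())
for p in((490.4,22.5,142),):print(proj('top',p))
E
```

```text
(490, 23.7, 196) [417. 264.]
(537, 13, 209) [423. 327.]
(537, 35, 209) [480. 318.]
(547, 24, 209) [458. 342.]
(490, 22.5, 142) [407. 360.]
[222.50042927 227.23915094]
```

```bash
python3 - <<'E'
from h import *
a=snap('top','t1.png');s=cv2.imread('pics/s1.png')
cv2.imwrite('pics/z2.png',np.hstack([cv2.resize(a[120:320,130:330],(400,400)),cv2.resize(s[0:200,180:380],(400,400))]))
for p in((537,24,209),(443,24,209),(490,24,260)):print(p,((proj('top',p)-[130,120])*2).round(),((proj('scene',p)-[180,0])*2).round()+[400,0])
E
```

```text
(537, 24, 209) [176. 160.] [626. 221.]
(443, 24, 209) [174. 285.] [595. 140.]
(490, 24, 260) [167. 230.] [614. 125.]
```

View pics/z2.png

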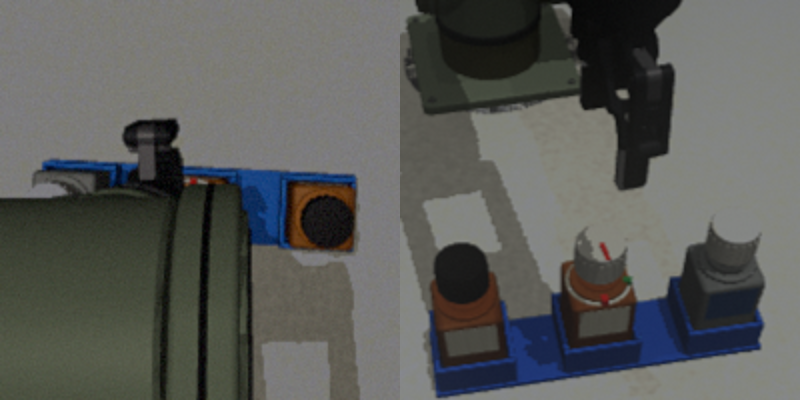

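```bash
python3 - <<'E'
from h import *
for uv in((296,93),):
  for z in(209,220,230,240,250,260): p=ray('scene',uv,z);print(z,p.round(0),((proj('top',p)-[130,120])*2).round())
for uv in((203.5,209),(205,185)):
  for z in(209,230,250): print(uv,z,ray('top',uv,z).round(0))
K,R,t,_=cam('top')
# check base visibility: robot base at origin in scene
print(proj('scene',(0,0,0)),proj('scene',(90,90,0)),proj('scene',(90,-90,0)))
E
```

```text
209 [501.  39. 209.] [155. 207.]
220 [513.  35. 220.] [159. 193.]
230 [523.  31. 230.] [163. 179.]
240 [534.  27. 240.] [167. 165.]
250 [544.  23. 250.] [170. 151.]
260 [555.  20. 260.] [175. 135.]
(203.5, 209) 209 [523.  46. 209.]
(203.5, 209) 230 [524.  42. 230.]
(203.5, 209) 250 [525.  40. 250.]
(205, 185) 209 [560.  44. 209.]
(205, 185) 230 [559.  41. 230.]
(205, 185) 250 [558.  38. 250.]
[225.84101475  28.46559392] [265.97453544  44.44442891] [196.75752018  53.70145565]
```

```bash
python3 - <<'E'
from h import *
a=cv2.imread('pics/t1.png');s=cv2.imread('pics/s1.png')
A=cv2.resize(a[172:222,180:230],(400,400),interpolation=cv2.INTER_CUBIC);S=cv2.resize(s[25:105,260:340],(400,400),interpolation=cv2.INTER_CUBIC)
o=np.hstack([A,S]).astype(float);cv2.imwrite('pics/z3.png',np.clip(255*(o/255)**.5,0,255))
E
```

```text
[ WARN:0@1.128] global loadsave.cpp:1063 imwrite_ Unsupported depth image for selected encoder is fallbacked to CV_8U.
```

View pics/z3.png

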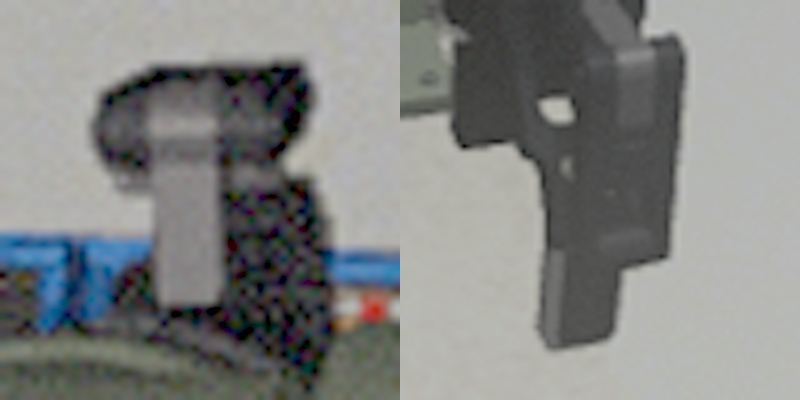

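move_arm --plan '[{"hand": 0, "slide": [0, 0, 0.004], "delta_rot": [0, 0, 0.15]}, {"hand": 0, "slide": [0, 0, 0.008], "delta_rot": [0, 0, 0.33]}, {"hand": 0, "slide": [0, 0, 0.014], "delta_rot": [0, 0, 0.51]}, {"hand": 0, "slide": [0, 0, 0.02], "delta_rot": [0, 0, 0.69]}, {"hand": 0, "slide": [0, 0, 0.026], "delta_rot": [0, 0, 0.87]}, {"hand": 0, "slide": [0, 0, 0.032], "delta_rot": [0, 0, 1.05]}, {"hand": 0, "slide": [0, 0, 0.036], "delta_rot": [0, 0, 1.23]}, {"hand": 0, "slide": [0, 0, 0.036], "delta_rot": [0, 0, 1.41]}]'

```text
clock: 2.82
tcp_pos: [489.4, 24.7, 160.2]
eef_rot: [0.001, 0.773, -0.634, -0.0]
ft_force: [-0.1, 1.1, 0.2]
width: 85.5
```

move_arm --plan '[{"hand": 0, "slide": [0, 0, 0], "delta_rot": [0, 0, 0.08]}, {"hand": 0, "slide": [0, 0, 0], "delta_rot": [0, 0, 0.08]}]'

```text
clock: 3.08
tcp_pos: [489.1, 25.6, 160.4]
eef_rot: [0.001, 0.748, -0.664, -0.0]
ft_force: [0.6, -0.1, 0.5]
width: 85.1
```

```bash
python3 - <<'E'
from h import *
s=robot.sense();print(s['tcp_pos'],s['eef_rot'],s['joints'],s['ft_force'])
a=snap('scene','s2.png')
o=cv2.resize(a[30:180,180:380],(800,600),interpolation=cv2.INTER_CUBIC);cv2.imwrite('pics/z4.png',(255*(o/255.)**.6).astype(np.uint8))
from scipy.spatial.transform import Rotation as Ro
q=s['eef_rot'];R=Ro.from_quat([q[1],q[2],q[3],q[0]])
for p in((49,0,-13),(-49,0,-13),(0,0,0)):print(p,((proj('scene',s['tcp_pos']+R.apply(p))-[180,30])*4).round())
E
```

```text
[489.12029036  25.62143741 160.36599605] [ 8.33908248e-04  7.48082576e-01 -6.63604972e-01 -4.52990135e-04] [ 2.92812204e-02  2.15320106e-01  1.80876278e+00 -6.60067206e-04
  1.11931254e+00  1.48082548e+00] [ 0.56940273 -0.12513385  0.51003828]
(49, 0, -13) [305. 332.]
(-49, 0, -13) [528. 276.]
(0, 0, 0) [416. 326.]
```

View pics/z4.png

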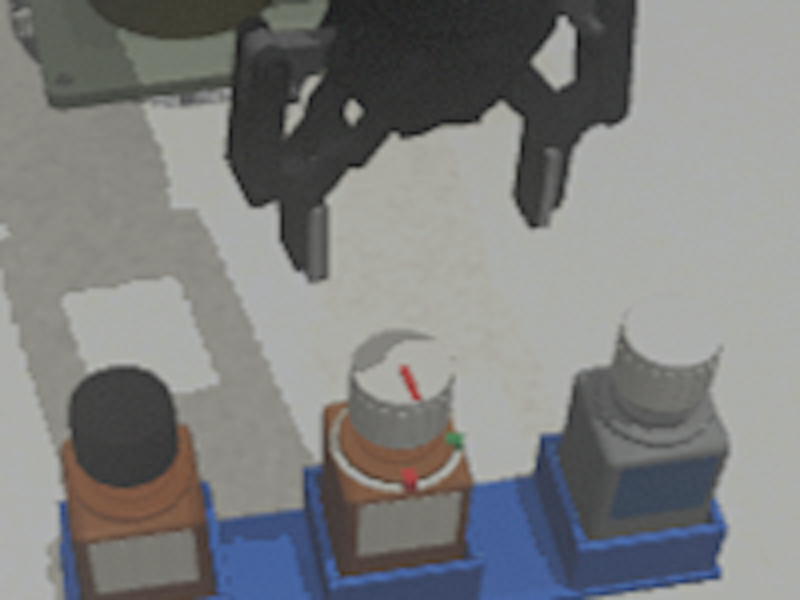

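move_arm --plan '[{"hand": 255, "slide": [0, 0, 0], "delta_rot": [0, 0, 0]}, {"hand": 255, "slide": [0, 0, 0], "delta_rot": [0, 0, 0]}, {"hand": 255, "slide": [0, 0, 0], "delta_rot": [0, 0, 0]}, {"hand": 255, "slide": [0, 0, 0], "delta_rot": [0, 0, 0]}, {"hand": 255, "slide": [0, 0, 0], "delta_rot": [0, 0, 0]}, {"hand": 255, "slide": [0, 0, 0], "delta_rot": [0, 0, 0]}]'

```text
clock: 3.88
tcp_pos: [489.2, 25.4, 160.4]
eef_rot: [0.001, 0.748, -0.664, -0.0]
ft_force: [0.3, 0.3, -0.1]
width: -0.0
```

```bash
python3 - <<'E'
from h import *
s=robot.sense();print(s['tcp_pos'],s['width'])
a=snap('scene','s3.png');b=snap('top','t3.png')
o=np.hstack([cv2.resize(a[30:180,200:300],(400,600),interpolation=cv2.INTER_CUBIC),cv2.resize(b[150:300,180:280],(400,600),interpolation=cv2.INTER_CUBIC)]);cv2.imwrite('pics/z5.png',(255*(o/255.)**.6).astype(np.uint8))
print(((proj('scene',s['tcp_pos'])-[200,30])*4).round(),((proj('top',s['tcp_pos'])-[180,150])*4).round()+[400,0])
E
```

```text
[489.21795771  25.41491941 160.37357676] -0.027501892136942964
[336. 327.] [559. 315.]
```

View pics/z5.png

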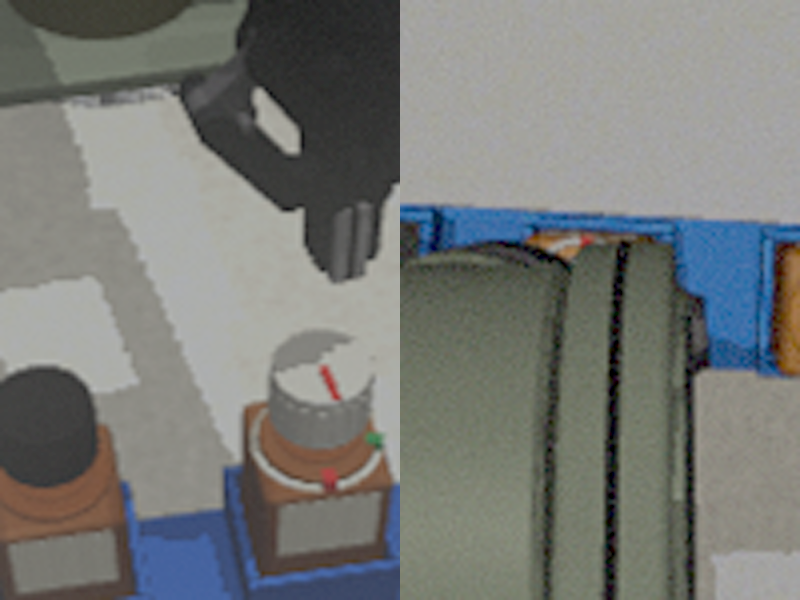

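move_arm --plan '[{"hand": 255, "slide": [0.03, 0.0036, -0.03], "delta_rot": [0, 0, 0]}, {"hand": 255, "slide": [0.085, 0.01, -0.04], "delta_rot": [0, 0, 0]}, {"hand": 255, "slide": [0.145, 0.017, -0.04], "delta_rot": [0, 0, 0]}, {"hand": 255, "slide": [0.2, 0.024, -0.04], "delta_rot": [0, 0, 0]}, {"hand": 255, "slide": [0.25, 0.03, -0.04], "delta_rot": [0, 0, 0]}, {"hand": 255, "slide": [0.28, 0.034, -0.04], "delta_rot": [0, 0, 0]}, {"hand": 255, "slide": [0.28, 0.034, -0.04], "delta_rot": [0, 0, 0]}, {"hand": 255, "slide": [0.28, 0.034, -0.04], "delta_rot": [0, 0, 0]}]'

```text
clock: 4.97
tcp_pos: [488.8, -255.8, 200.4]
eef_rot: [0.001, 0.748, -0.664, -0.001]
ft_force: [-0.5, -0.1, 0.0]
width: -0.0
```

```bash
python3 - <<'E'
from h import *
s=robot.sense();print(s['tcp_pos'],s['width'],s['eef_rot'])
a=snap('scene','s4.png');b=snap('top','t4.png')
P=proj('scene',s['tcp_pos']);Q=proj('top',s['tcp_pos']);print(P,Q)
u,v=map(int,P);c=a[max(v-80,0):v+40,u-50:u+50];print('offs',u-50,max(v-80,0),c.shape)
w,t=map(int,Q);d=b[t-60:t+60,w-50:w+50];print(w-50,t-60)
o=np.hstack([cv2.resize(c,(400,480),interpolation=cv2.INTER_CUBIC),cv2.resize(d,(400,480),interpolation=cv2.INTER_CUBIC)]);cv2.imwrite('pics/z6.png',(255*(o/255.)**.6).astype(np.uint8))
E
```

```text
[ 488.80543667 -255.79898959  200.37463173] -0.028264575464248192 [ 6.32640941e-04  7.48175199e-01 -6.63500306e-01 -9.02886984e-04]
[102.21622621 120.77445656] [401.21218638 234.67073455]
offs 52 40 (120, 100, 3)
351 174
```

View pics/z6.png

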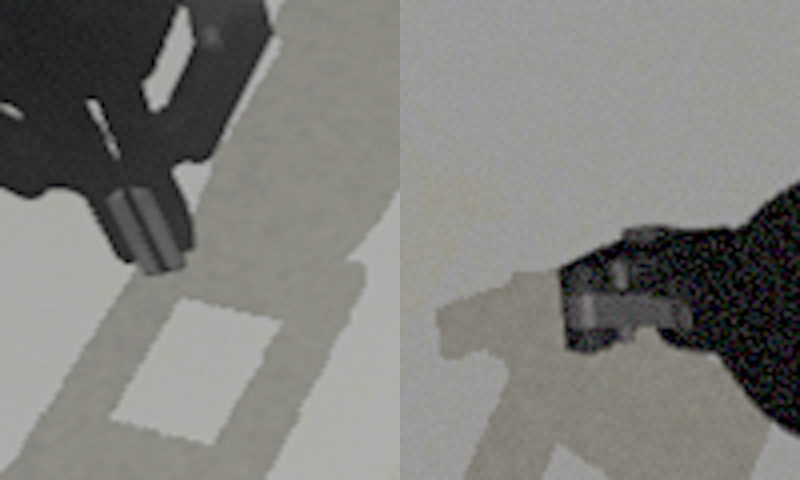

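```bash
python3 - <<'E'
from h import *
P=[(lambda K,R,t,_:K@np.c_[R,t])(*cam(n)) for n in('scene','top')]
for t in((391.5,251.5),(394,251.5),(392,245),(392,257)):
    X=cv2.triangulatePoints(P[0],P[1],np.array([[92.8],[107.]]),np.array(t,float).reshape(2,1));X=(X[:3]/X[3]).ravel()
    print(t,X.round(0),proj('scene',X).round(1),proj('top',X).round(1))
for uv in((92.8,107),):
  for z in(200,210,220,230):p=ray('scene',uv,z);print(p.round(),proj('top',p).round(1))
E
```

```text
(391.5, 251.5) [ 464. -256.  205.] [101.4 107.3] [402.2 251.2]
(394, 251.5) [ 464. -257.  205.] [100.3 107.3] [403.3 251.3]
(392, 245) [ 475. -252.  214.] [101.5 107.3] [402.7 244.7]
(392, 257) [ 455. -259.  196.] [100.9 107.3] [402.2 256.7]
[ 456. -270.  200.] [410.4 256.5]
[ 467. -266.  210.] [410.9 250. ]
[ 479. -263.  220.] [411.5 243.2]
[ 490. -259.  230.] [412.  236.1]
```

```bash
python3 - <<'E'
from h import *
for n,f in(('scene','s0.png'),('top','t0.png')):
    im=cv2.imread('pics/'+f);h=cv2.cvtColor(im,cv2.COLOR_BGR2HSV).astype(int)
    red=((h[...,0]<8)|(h[...,0]>172))&(h[...,1]>170)&(h[...,2]>70)
    grn=(abs(h[...,0]-65)<20)&(h[...,1]>120)&(h[...,2]>40)
    yel=(abs(h[...,0]-25)<8)&(h[...,1]>150)&(h[...,2]>50)
    for k,m,mn in(('red',red,60),('grn',grn,25),('yel',yel,500)):
        N,l,s,c=cv2.connectedComponentsWithStats(cv2.morphologyEx(m.astype(np.uint8),cv2.MORPH_CLOSE,np.ones((3,3)) if k!='yel' else np.ones((25,25))))
        for i in range(1,N):
            if s[i,4]>mn:
                r=cv2.minAreaRect(np.argwhere(l==i)[:,::-1].astype(np.float32))
                print(n,k,s[i].tolist(),c[i].round(1),ray(n,c[i],10).round(0)[:2], [ray(n,p,0).round(0)[:2].tolist() for p in cv2.boxPoints(r)] if k=='yel' else '')
E
```

```text
scene red [0, 205, 8, 34, 222] [  2.9 222.1] [ 505. -491.] 
scene grn [464, 122, 8, 10, 48] [467.5 125.4] [468. 448.] 
scene grn [469, 160, 10, 8, 57] [473.5 163.1] [564. 408.] 
scene yel [417, 102, 95, 94, 6209] [469.6 147. ] [524. 421.] [[396.0, 364.0], [400.0, 591.0], [630.0, 475.0], [621.0, 285.0]]
top red [472, 199, 18, 37, 412] [480.1 217.9] [ 507. -494.] 
top grn [42, 176, 9, 9, 68] [ 46.2 180.1] [571. 407.] 
top grn [21, 221, 10, 10, 68] [ 25.5 225.7] [475. 448.] 
top yel [0, 153, 77, 99, 7345] [ 36.9 201.7] [526. 425.] [[420.0, 507.0], [628.0, 514.0], [630.0, 350.0], [423.0, 345.0]]
```

move_arm --plan '[{"hand": 0, "slide": [-0.03, -0.0038, 0], "delta_rot": [0, 0, 0.05]}, {"hand": 0, "slide": [-0.085, -0.0108, 0], "delta_rot": [0, 0, 0.1]}, {"hand": 0, "slide": [-0.145, -0.0184, 0], "delta_rot": [0, 0, 0.15]}, {"hand": 0, "slide": [-0.2, -0.0253, 0], "delta_rot": [0, 0, 0.15]}, {"hand": 0, "slide": [-0.245, -0.031, 0], "delta_rot": [0, 0, 0.15]}, {"hand": 0, "slide": [-0.2756, -0.0349, 0], "delta_rot": [0, 0, 0.15]}, {"hand": 0, "slide": [-0.2756, -0.0349, 0], "delta_rot": [0, 0, 0.15]}, {"hand": 0, "slide": [-0.2756, -0.0349, 0], "delta_rot": [0, 0, 0.15]}]'

```text
clock: 6.08
tcp_pos: [490.1, 22.5, 200.7]
eef_rot: [-0.001, -0.697, 0.717, 0.0]
ft_force: [0.6, 0.5, -0.1]
width: 85.4
```

move_arm --plan '[{"hand": 0, "slide": [0, 0, 0.03], "delta_rot": [0, 0, 0]}, {"hand": 0, "slide": [0, 0, 0.065], "delta_rot": [0, 0, 0]}, {"hand": 0, "slide": [0, 0, 0.09], "delta_rot": [0, 0, 0]}, {"hand": 0, "slide": [0, 0, 0.1], "delta_rot": [0, 0, 0]}, {"hand": 0, "slide": [0, 0, 0.1], "delta_rot": [0, 0, 0]}, {"hand": 0, "slide": [0, 0, 0.1], "delta_rot": [0, 0, 0]}]'

```text
clock: 6.82
tcp_pos: [490.9, 22.1, 101.7]
eef_rot: [-0.0, -0.697, 0.717, -0.0]
ft_force: [0.6, 0.7, 0.8]
width: 85.8
```

```bash
python3 - <<'E'
from h import *
s=robot.sense();print(s['tcp_pos'],s['eef_rot'],s['ft_force'])
a=snap('scene','s5.png')
o=cv2.resize(a[50:200,180:380],(800,600),interpolation=cv2.INTER_CUBIC);cv2.imwrite('pics/z7.png',(255*(o/255.)**.6).astype(np.uint8))
x,y,z=s['tcp_pos']
for p in((x,y-43,z+13),(x,y+43,z+13),(x,y-43,z+42),(x,y+43,z+42)):print(p,((proj('scene',p)-[180,50])*4).round())
E
```

```text
[490.92311596  22.11865243 101.72224654] [-5.46776894e-05 -6.97066727e-01  7.17006091e-01 -4.91520708e-04] [0.55771218 0.72680799 0.78591099]
(np.float64(490.9231159648442), np.float64(-20.881347574175493), np.float64(114.7222465396175)) [308. 341.]
(np.float64(490.9231159648442), np.float64(65.11865242582451), np.float64(114.7222465396175)) [497. 310.]
(np.float64(490.9231159648442), np.float64(-20.881347574175493), np.float64(143.72224653961752)) [308. 295.]
(np.float64(490.9231159648442), np.float64(65.11865242582451), np.float64(143.72224653961752)) [504. 264.]
```

View pics/z7.png

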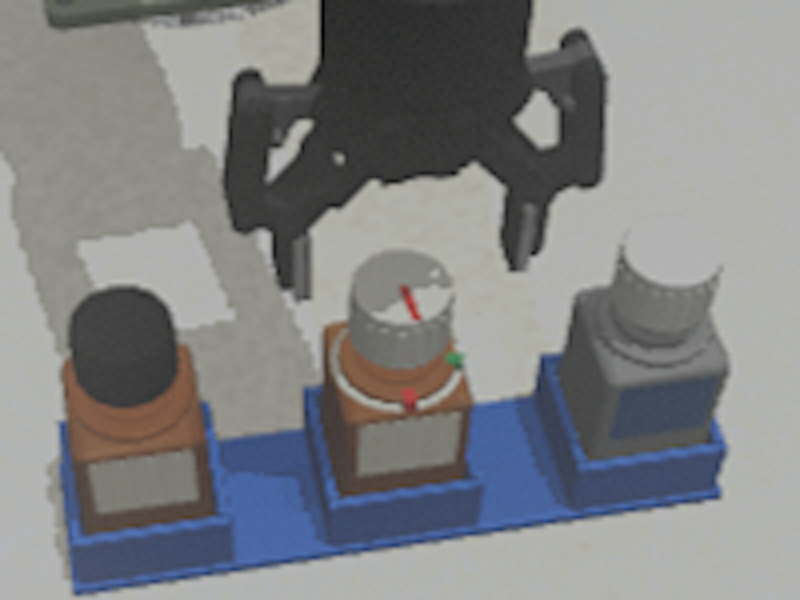

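move_arm --plan '[{"hand": 0, "slide": [0, 0, 0.012], "delta_rot": [0, 0, 0]}, {"hand": 0, "slide": [0, 0, 0.02], "delta_rot": [0, 0, 0]}, {"hand": 0, "slide": [0, 0, 0.02], "delta_rot": [0, 0, 0]}, {"hand": 60, "slide": [0, 0, 0.02], "delta_rot": [0, 0, 0]}, {"hand": 90, "slide": [0, 0, 0.02], "delta_rot": [0, 0, 0]}, {"hand": 90, "slide": [0, 0, 0.02], "delta_rot": [0, 0, 0]}]'

```text
clock: 7.62
tcp_pos: [491.1, 22.2, 82.0]
eef_rot: [0.0, -0.697, 0.717, -0.001]
ft_force: [0.4, 0.4, 0.2]
width: 55.0
```

```bash
python3 - <<'E'
from h import *
s=robot.sense();print(s['tcp_pos'],s['width'],s['ft_force'])
a=snap('scene','s6.png')
o=cv2.resize(a[80:170,220:340],(800,600),interpolation=cv2.INTER_CUBIC);cv2.imwrite('pics/z8.png',(255*(o/255.)**.6).astype(np.uint8))
E
```

```text
[491.05493062  22.21218593  81.96641298] 54.97786380970436 [0.44235771 0.37262837 0.23396741]
```

View pics/z8.png

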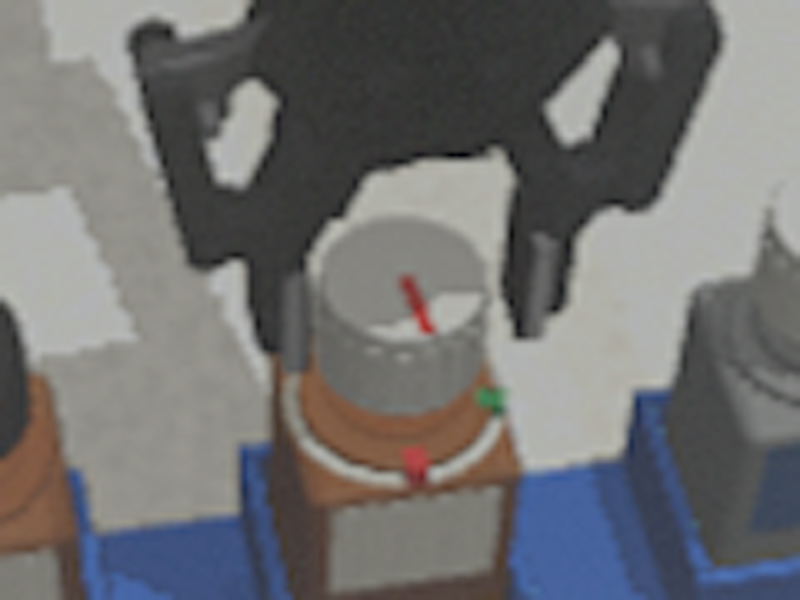

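```bash
python3 - <<'E'
from h import *
K,R,t,_=cam('scene');o=-R.T@t
for uv in((264.5,135.5),(300,130.5)):
    d=R.T@np.linalg.inv(K)@np.array([*uv,1.])
    for x in(491,502):print(uv,(o+d*(x-o[0])/d[0]).round(1))
E
```

```text
(264.5, 135.5) [491.   -7.3 111.1]
(264.5, 135.5) [502.  -10.  123.8]
(300, 130.5) [491.   57.6 108.9]
(300, 130.5) [502.   53.3 121.7]
```

move_arm --plan '[{"hand": 90, "slide": [0, 0, 0.004], "delta_rot": [0, 0, 0]}, {"hand": 255, "slide": [0, 0, 0.004], "delta_rot": [0, 0, 0]}, {"hand": 255, "slide": [0, 0, 0.004], "delta_rot": [0, 0, 0]}, {"hand": 255, "slide": [0, 0, 0.004], "delta_rot": [0, 0, 0]}, {"hand": 255, "slide": [0, 0, 0.004], "delta_rot": [0, 0, 0]}, {"hand": 255, "slide": [0, 0, 0.004], "delta_rot": [0, 0, 0]}]' --squeeze 50

```text
clock: 8.43
tcp_pos: [490.8, 22.1, 77.8]
eef_rot: [-0.0, -0.697, 0.717, -0.001]
ft_force: [-0.6, -1.6, -0.6]
width: 42.6
```

move_arm --plan '[{"hand": 255, "slide": [0, 0, 0.003], "delta_rot": [0, 0, 0]}, {"hand": 255, "slide": [0, 0, 0.006], "delta_rot": [0, 0, 0]}, {"hand": 255, "slide": [0, 0, 0.007], "delta_rot": [0, 0, 0]}, {"hand": 255, "slide": [0, 0, 0.007], "delta_rot": [0, 0, 0]}, {"hand": 255, "slide": [0, 0, 0.007], "delta_rot": [0, 0, 0]}]'

```text
clock: 9.05
tcp_pos: [491.1, 21.7, 72.0]
eef_rot: [0.0, -0.697, 0.717, -0.001]
ft_force: [-2.9, -3.7, 9.7]
width: 42.8
```

move_arm --plan '[{"hand": 255, "slide": [0, 0, 0.003], "delta_rot": [0, 0, 0]}, {"hand": 255, "slide": [0, 0, 0.003], "delta_rot": [0, 0, 0]}, {"hand": 255, "slide": [0, 0, 0.003], "delta_rot": [0, 0, -0.08]}, {"hand": 255, "slide": [0, 0, 0.003], "delta_rot": [0, 0, -0.2]}, {"hand": 255, "slide": [0, 0, 0.003], "delta_rot": [0, 0, -0.32]}, {"hand": 255, "slide": [0, 0, 0.003], "delta_rot": [0, 0, -0.44]}, {"hand": 255, "slide": [0, 0, 0.003], "delta_rot": [0, 0, -0.52]}, {"hand": 255, "slide": [0, 0, 0.003], "delta_rot": [0, 0, -0.52]}]'

```text
clock: 10.05
tcp_pos: [491.8, 21.5, 70.5]
eef_rot: [-0.0, 0.858, -0.513, 0.002]
ft_force: [-3.6, -3.4, 11.6]
width: 42.9
```

```bash
python3 - <<'E'
from h import *
s=robot.sense();print(s['tcp_pos'],s['width'],s['ft_force'],s['torque'],s['joints'])
E
```

```text
[491.79819534  21.4853212   70.52953968] 42.928527382694874 [-3.63336661 -3.36985437 11.63410708] [-0.41520721  0.65939854  0.03651963] [ 0.02173975  0.31109185  1.93506316 -0.00258787  0.89177361  1.10128156]
```

move_arm --plan '[{"hand": 255, "slide": [0, 0, 0.0015], "delta_rot": [0, 0, -0.1]}, {"hand": 255, "slide": [0, 0, 0.0015], "delta_rot": [0, 0, -0.22]}, {"hand": 255, "slide": [0, 0, 0.0015], "delta_rot": [0, 0, -0.34]}, {"hand": 255, "slide": [0, 0, 0.0015], "delta_rot": [0, 0, -0.46]}, {"hand": 255, "slide": [0, 0, 0.0015], "delta_rot": [0, 0, -0.58]}, {"hand": 255, "slide": [0, 0, 0.0015], "delta_rot": [0, 0, -0.66]}, {"hand": 255, "slide": [0, 0, 0.0015], "delta_rot": [0, 0, -0.66]}, {"hand": 255, "slide": [0, 0, 0.0015], "delta_rot": [0, 0, -0.66]}]'

```text
clock: 11.05
tcp_pos: [491.9, 21.2, 70.4]
eef_rot: [0.001, 0.978, -0.207, 0.002]
ft_force: [-4.0, -2.2, 12.9]
width: 42.6
```

```bash
python3 - <<'E'
from h import *
s=robot.sense();print(s['tcp_pos'],s['width'],s['ft_force'],s['torque'],s['joints'])
a=snap('scene','s7.png')
h=cv2.cvtColor(a,cv2.COLOR_BGR2HSV).astype(int)[100:170,250:310]
for k,m in(('red',((h[...,0]<8)|(h[...,0]>172))&(h[...,1]>150)&(h[...,2]>60)),('grn',(abs(h[...,0]-60)<20)&(h[...,1]>100)&(h[...,2]>40))):
    N,l,st,c=cv2.connectedComponentsWithStats(m.astype(np.uint8));print(k,[(st[i,4],(c[i]+[250,100]).round(1)) for i in range(1,N) if st[i,4]>3])
E
```

```text
[491.86430656  21.23095631  70.44997874] 42.64050801085482 [-4.00107871 -2.1953184  12.93467716] [-0.39864195  0.86616354  0.04952529] [ 0.02150412  0.31095877  1.93553494 -0.00309941  0.89078929  0.4411896 ]
red [(np.int32(9), array([288.7, 124.8])), (np.int32(21), array([282.9, 149.6]))]
grn [(np.int32(11), array([293.6, 139.6]))]
```

move_arm --plan '[{"hand": 90, "slide": [0, 0, 0], "delta_rot": [0, 0, 0]}, {"hand": 60, "slide": [0, 0, 0], "delta_rot": [0, 0, 0]}, {"hand": 0, "slide": [0, 0, 0], "delta_rot": [0, 0, 0]}, {"hand": 0, "slide": [0, 0, 0], "delta_rot": [0, 0, 0]}, {"hand": 0, "slide": [0, 0, -0.02], "delta_rot": [0, 0, 0]}, {"hand": 0, "slide": [0, 0, -0.06], "delta_rot": [0, 0, 0]}, {"hand": 0, "slide": [0, 0, -0.11], "delta_rot": [0, 0, 0]}, {"hand": 0, "slide": [0, 0, -0.15], "delta_rot": [0, 0, 0]}]'

```text
clock: 12.1
tcp_pos: [491.5, 21.7, 222.3]
eef_rot: [0.0, 0.978, -0.207, 0.003]
ft_force: [0.2, 0.2, 1.1]
width: 85.2
```

move_arm --plan '[{"hand": 0, "slide": [-0.05, 0, 0], "delta_rot": [0, 0, 0]}, {"hand": 0, "slide": [-0.1, 0.02, 0], "delta_rot": [0, 0, 0]}, {"hand": 0, "slide": [-0.15, 0.03, 0], "delta_rot": [0, 0, 0]}, {"hand": 0, "slide": [-0.19, 0.03, 0], "delta_rot": [0, 0, 0]}, {"hand": 0, "slide": [-0.19, 0.03, 0], "delta_rot": [0, 0, 0]}]'

```text
clock: 12.72
tcp_pos: [303.6, 71.7, 221.1]
eef_rot: [0.0, 0.978, -0.206, 0.003]
ft_force: [0.0, -0.6, 0.4]
width: 85.1
```

```bash
python3 - <<'E'
from h import *
s=robot.sense();print(s['tcp_pos'],s['width'],s['ft_force'])
a=snap('scene','s8.png');b=snap('top','t8.png')
A=cv2.resize(a[95:200,180:380],(800,420),interpolation=cv2.INTER_CUBIC);B=cv2.resize(b[205:245,140:320],(800,178),interpolation=cv2.INTER_CUBIC)
o=np.vstack([A,B]);cv2.imwrite('pics/z9.png',(255*(o/255.)**.6).astype(np.uint8))
for n,im,z in(('scene',a,None),('top',b,None)):
    x0,y0,x1,y1=(250,100,310,170) if n=='scene' else (200,200,250,250)
    h=cv2.cvtColor(im,cv2.COLOR_BGR2HSV).astype(int)[y0:y1,x0:x1]
    m=((h[...,0]<8)|(h[...,0]>172))&(h[...,1]>150)&(h[...,2]>60)
    N,l,st,c=cv2.connectedComponentsWithStats(m.astype(np.uint8))
    for i in range(1,N):
        if st[i,4]>3:
            p=c[i]+[x0,y0];w=[ray(n,p,z) for z in(142,135,104)];print(n,st[i,4],p.round(1),[(q[:2].round(1).tolist(),np.degrees(np.arctan2(q[1]-22.4,q[0]-490.4)).round()) for q in w])
E
```

```text
[303.58111524  71.71881967 221.13113285] 85.14716041418852 [ 0.04361358 -0.56167605  0.44755892]
scene 11 [287.  121.8] [([495.8, 30.2], np.float64(55.0)), ([489.5, 32.4], np.float64(95.0)), ([461.2, 41.8], np.float64(146.0))]
scene 21 [282.6 148.9] [([551.8, 8.1], np.float64(-13.0)), ([546.2, 10.0], np.float64(-13.0)), ([521.5, 18.0], np.float64(-8.0))]
top 17 [225.8 210.2] [([519.5, 17.4], np.float64(-10.0)), ([519.2, 18.0], np.float64(-9.0)), ([518.1, 20.7], np.float64(-4.0))]
top 18 [216.9 224.3] [([495.3, 32.2], np.float64(63.0)), ([494.7, 32.9], np.float64(68.0)), ([492.3, 36.3], np.float64(82.0))]
```

View pics/z9.png

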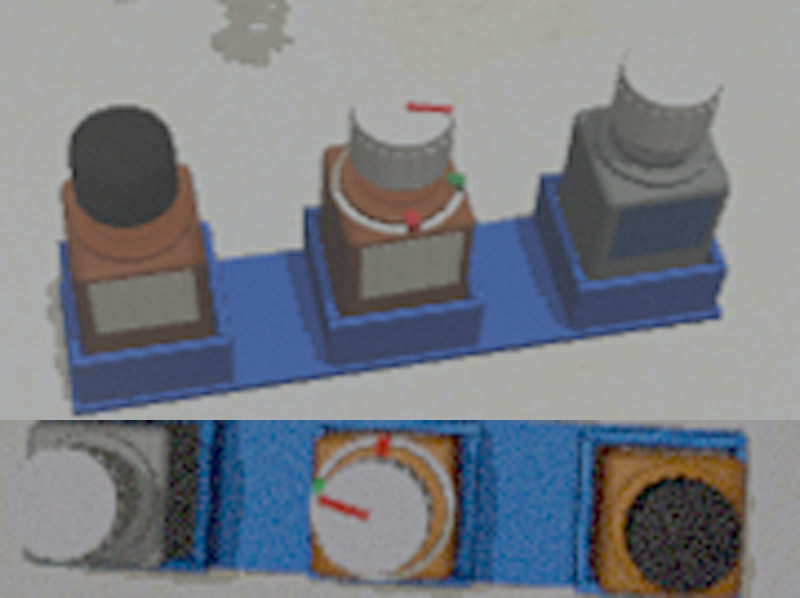

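```bash
python3 -c "
from plant import robot
print(robot.close_job())"
```

```text
the job is handed in; nothing more can be done
None
```

The white cap is unlocked and sprung back up, and the job was handed in at about 13 s. I gripped the cap, pressed it about 7 mm down, turned it counter-clockwise by about 1.18 rad, let go, then lifted and backed the arm away.

**Final checks (both cameras):**
- **Pointer:** it lies at about 55–63° and the green mark at about 65° (world angles), so they are close together.
- **Cap height:** the two views agree on the pointer only at the cap-up height of 142 mm. At the pressed height of 135 mm they differ by 5 mm.
- **Bottles:** all three stand upright in their nests. The two bystanders look the same as before. The solvent bottle may have moved 1–2 mm within its 2 mm play.
- **Contact:** the gripper is open and clear. The pressing force read at most about 13 N.

**One disagreement:** in the pictures the fingertips stood about 29 mm higher than the reported TCP height. I descended to match what the cameras showed. The jaws then closed to 42.6 mm on the 44 mm cap, and the press force matched the cap spring. I did not find the cause of the offset.

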